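# Uncap the pin gauge, sort the sleeves, cap it again

### The arm

A 6-joint arm with a two-finger parallel gripper is mounted at the origin on the work surface. World frame = base frame: x ahead of the robot, y to its left, z up, the work surface at z = 0. Lengths are in mm, angles in degrees, forces in N, time in s.
With the tool pointing down it reaches from about 400 to 825 mm from the base axis. Payload 7 kg.
Tool frame: the origin (TCP) lies midway between the tips of the shut fingers; the grasp point (between the pads) lies 19 mm behind it; z points along the fingers, y is the line along which they close (so a half turn about z gives the same grasp; the last joint's range is limited). The gripper opens to 88 mm and grips with 3 to 60 N. Pads are 19 mm wide; open, the fingers measure 130 mm over their backs; the gripper's body (78 mm by 193 mm) begins 47 mm behind the grasp point.
Start: joints at [89.158, 20.546, 0.682, 0, -70.136, -16.507], TCP at [201.29, 644.265, 226.561] pointing down, gripper open.
Joint ranges: [-176.03, 176.03], [-82.01, 121.73], [-58.28, 71.71], [-173.87, 95.51], [-174.79, -0.11], [-173.66, 173.66]. Speed limits (degrees/s): [136.94, 136.94, 172.46, 180, 180, 180].

### API

Orientations are given as a 3x3 rotation matrix whose columns are the frame's x, y, z axes.
In Python, from plant import arm, planner, imaging, job gives the robot as it stands. Calls block until the motion is done:
- arm.move_pose(position, orientation): joint-space move of the TCP to a pose.
- arm.movel(position, attitude=None, feed=150): straight line of the TCP; attitude=None keeps the orientation; feed is the mean speed in mm/s.
- arm.goto_joints(angles): joint-space move.
- arm.move_gripper(opening, grasp_force=None): finger opening in mm; grasp_force is the grip in N (None keeps the last); returns when the fingers have stopped.
- arm.wait(seconds).
- planner.solve_ik(position, orientation): joint angles nearest the present ones, or None.
- arm.sense(): the state.
- imaging.grab_frame(name): name is "scene" or "top" or "wrist"; returns a dict with "color" (420x560x3 uint8, red, green, blue), "range_z" (420x560 float32, mm along the optical axis (not along the pixel's ray), 0 where there is no reading), "K" (3x3 intrinsics, pixels), "R" (3x3) and "t" (3): a world point X has camera coordinates R X + t. Camera axes: x right, y down, z forward; pixel columns grow to the right and rows downward; lengths in mm; the calibration is good to about 2 mm. A picture is of the moment at which its call begins.
A pose or a line that the arm cannot do raises arm.PlanningError and nothing moves.
- job.job_done(): hands the job in; it is judged then, once.
The state is a dict: "time_s": time; "joint_pos": joint angles; "joint_vel": joint speeds; "joint_torque": joint torques, N m; "ee_pos": TCP position; "tcp_rot": TCP orientation; "contact_force": force on the tool from outside, world axes, zero at the start; "ft_torque": the same for the moment, N m; "grip_width": finger opening in mm; "grasp_force": force on a finger pad.
Only numpy, scipy, OpenCV 4.12 (cv2) and the standard library are available. Lean on these libraries where they do the work, as an engineer would, in place of code of your own. Each camera call takes 0.05 s, during which the arm holds its last target. There are 200 camera calls.

### The job

Take the push-and-turn safety cap off the pin gauge without wrenching it, and stand it upright on the bench clear of the gauge; then, from the shortest sleeve to the longest, slide each one onto the pin as far as it will go, and stand it upright in the wooden tray if it went all the way down to the flange, or upright in the plastic bin if it stopped part way. When all the sleeves are sorted, put the cap back on and lock it; leave the tape roll and the souvenirs where they are.

Things in the scene. Friction and masses are not known exactly. Their poses are not given: they have to be found in the camera images.
- gauge: Bench gauge, fixed: grey round base 110 mm across, 20 mm high, with a steel neck, flange and upright gauge pin. Origin: centre of its underside, z up. Two dark blocks on the base mark its +x and -x sides: the locked cap's bar points at them.
- flange (a point): Centre of the top face of the flange (60 mm across), 62 mm above the bench, where fitting sleeves come to rest. The flange has two gaps for the cap's lugs, at +60 and +240 degrees from the gauge's x axis (counterclockwise from above), each letting a lug in within +-12 degrees.
- pin_tip (a point): Top of the gauge pin, 112 mm above the bench. The pin is 28 mm in diameter, its last 8 mm tapering to 18 mm.
- spring_ring (a joint): Dark sprung ring round the neck that pushes the cap up; m pressed down from its free height. 0.004 under the locked cap (6 N), 0.012 with the cap 8 mm lower (11 N), end stop 0.0135 (12 N).
- cap: White push-and-turn safety cap over the pin: ribbed cylinder 74 mm across, 90 mm high, open below, grip bar on its flat top. Origin: centre of the lower rim, z up; about 0.16 kg. Locked: origin 43 mm above the gauge's, bar along gauge x (+-5 degrees). A half turn makes no difference. 2.5 mm of play round the neck.
- cap_bar (a point): Middle of the grip bar, 103 mm above the cap's origin. The bar is 60 mm long (cap x), 18 mm wide and 26 mm high (90 to 116 mm above the cap's origin). To take the cap off: push down 8 mm from locked (over 6, at most 9), hold it down and turn counterclockwise from above 60 to 75 degrees (a stop ends it), then lift. Never wrench it: it breaks.
- cap_lugs (a point): On the cap's axis, 9 mm above its rim, level with the two inner lugs, which lie under the bar's ends. To refit: bar 60 degrees counterclockwise from gauge x, lower over the pin (touches the ring at origin 47 mm above the gauge's), push to 35 mm, turn clockwise 60 degrees to a stop just past the notch (+5 degrees), let it rise to 43 mm.
- tray: Shallow wooden tray for sleeves that fit, paper lined, fixed to the bench: 270 (x) by 160 (y) mm, rim 30 mm high, walls 8 mm, inner floor at z = 8 mm. Origin: centre of its underside.
- bin: Plastic bin for sleeves that do not fit, deeper than the tray, fixed to the bench: 270 (x) by 160 (y) mm, 65 mm high, walls 6 mm, inner floor at z = 6 mm. Origin: centre of its underside.
- sleeve_a: Aluminium sleeve with a foot, 60 mm tall, the shortest of four kinds. 46 mm outside diameter, 32 mm bore, on a round foot 76 mm across, 10 mm thick, which stays at the bottom. Some have a hidden step 18 mm in from either end that stops them about 21 mm onto the pin; the rest slide the full 50 mm: try it to know. Origin: centre of the underside, z up. 0.2 to 0.5 kg. May be absent (None).
- sleeve_b: Aluminium sleeve with a foot, 74 mm tall, the second shortest of four kinds. 46 mm outside diameter, 32 mm bore, on a round foot 76 mm across, 10 mm thick, which stays at the bottom. Some have a hidden step 18 mm in from either end that stops them about 21 mm onto the pin; the rest slide the full 50 mm: try it to know. Origin: centre of the underside, z up. 0.2 to 0.5 kg. May be absent (None).
- sleeve_c: Aluminium sleeve with a foot, 88 mm tall, the second longest of four kinds. 46 mm outside diameter, 32 mm bore, on a round foot 76 mm across, 10 mm thick, which stays at the bottom. Some have a hidden step 18 mm in from either end that stops them about 21 mm onto the pin; the rest slide the full 50 mm: try it to know. Origin: centre of the underside, z up. 0.2 to 0.5 kg. May be absent (None).
- sleeve_d: Aluminium sleeve with a foot, 102 mm tall, the longest of four kinds. 46 mm outside diameter, 32 mm bore, on a round foot 76 mm across, 10 mm thick, which stays at the bottom. Some have a hidden step 18 mm in from either end that stops them about 21 mm onto the pin; the rest slide the full 50 mm: try it to know. Origin: centre of the underside, z up. 0.2 to 0.5 kg. May be absent (None).
- tape_roll: Bystander, to be left alone: roll of tape lying flat, 64 mm across, 20 mm high. Origin at its underside.
- souvenir_a: Bystander, to be left alone: souvenir magnet, flat, 70 by 52 by 13 mm. Origin at its underside.
- souvenir_b: Bystander, to be left alone: souvenir magnet, flat, 70 by 52 by 13 mm. Origin at its underside.
Not all that is in view belongs to the job. What is shaped like the cap but green, purple or yellow is not meant.

How it is judged:
By the outcome, as a careful person would: the job done as asked, in the order asked, and still so for the second after the job is handed in, with the robot touching nothing.
Of sleeve_a, sleeve_b, sleeve_c, sleeve_d only 3 to 4 are there at a start; the rules pass over those that are not, and their reading is None.
At some moment in a run one of sleeve_a, sleeve_b, sleeve_c, sleeve_d may be knocked a few centimetres aside while the robot is not near it.
It also fails if it takes over 210 s, if anything falls off the work surface, if the arm or the gripper's body presses on something with over 40 N, if the wrist force passes 120 N, or if a joint passes its speed limit or range.

## Working session

There is one attempt and no reset: what is moved stays moved. The work goes in short steps, each a Python script; the robot and the scene stay as the last script left them, time stands still between calls to the robot, and variables do not carry over. Pictures are saved under pics/ and viewed, at most 14 in all, crops included, and the job is handed in when it is done.

```bash
ls; mkdir -p pics; python3 - <<'E'
from plant import arm, planner, imaging, job
import cv2,numpy as np
s=arm.sense(); print({k:np.round(v,2).tolist() for k,v in s.items()})
for n in("scene","top"):
    f=imaging.grab_frame(n); np.savez(f"pics/{n}0.npz",**f)
    cv2.imwrite(f"pics/{n}0.png",cv2.cvtColor(f["color"],cv2.COLOR_RGB2BGR))
    print(n,np.round(f["K"],1).tolist(),np.round(f["R"],3).tolist(),np.round(f["t"],1).tolist(), (f["range_z"]>0).mean())
E
```

```text
pics
{'time_s': 0.0, 'joint_pos': [89.16, 20.59, 0.63, -0.02, -70.14, -16.51], 'joint_vel': [-0.05, 0.0, -0.02, -0.01, 0.06, -0.01], 'joint_torque': [0.0, -58.27, 29.3, 7.0, 0.01, -0.0], 'ee_pos': [201.16, 643.82, 225.63], 'tcp_rot': [[0.95, -0.3, -0.0], [-0.3, -0.95, -0.0], [0.0, 0.0, -1.0]], 'contact_force': [0.16, -0.41, 0.23], 'ft_torque': [0.01, 0.0, 0.05], 'grasp_force': 0.0, 'grip_width': 87.47}
scene [[451.9, 0.0, 281.9], [0.0, 451.9, 206.1], [0.0, 0.0, 1.0]] [[-0.888, 0.46, 0.009], [0.283, 0.56, -0.779], [-0.363, -0.689, -0.627]] [521.6, -71.5, 1326.1] 0.9891539115646258
top [[464.3, 0.0, 278.9], [0.0, 464.3, 220.2], [0.0, 0.0, 1.0]] [[0.009, -1.0, -0.013], [-0.987, -0.007, -0.159], [0.159, 0.014, -0.987]] [-2.2, 561.6, 1246.7] 0.9960459183673469
```

View pics/top0.png

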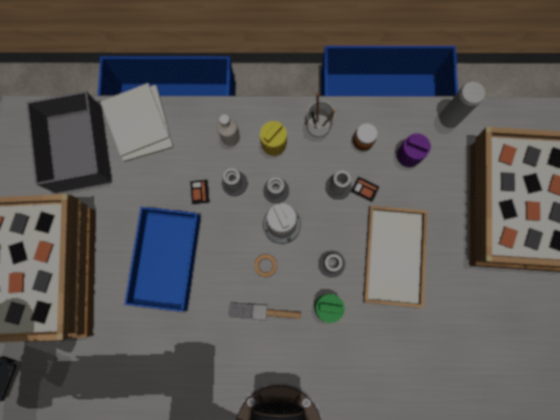

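View pics/scene0.png

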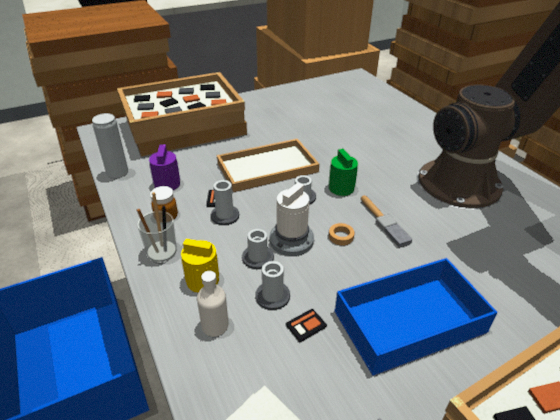

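Top view: the cap on the gauge is at (282,220). The four sleeves are at (232,178), (276,187), (342,180) and (333,263). The tray is at (396,256) and the blue bin at (163,258). The tape is at (265,265), with souvenirs at (200,191) and (365,188). The coloured decoy caps are to be ignored.

```bash
cat > h.py <<'E'
import numpy as np, cv2
from plant import arm, planner, imaging, job
def cloud(f):
    z=f["range_z"].astype(float); v,u=np.indices(z.shape); K=f["K"]
    p=np.stack([(u-K[0,2])/K[0,0]*z,(v-K[1,2])/K[1,1]*z,z],-1)
    w=(p-f["t"])@f["R"]; w[z==0]=np.nan
    return w
def ray_at(f,uv,h):
    d=f["R"].T@np.linalg.inv(f["K"])@[uv[0],uv[1],1]; c=-f["R"].T@f["t"]
    return c+d*(h-c[2])/d[2]
def grab(n,name=None):
    f=imaging.grab_frame(n)
    if name: cv2.imwrite(f"pics/{name}.png",cv2.cvtColor(f["color"],cv2.COLOR_RGB2BGR))
    return f
E
python3 - <<'E'
from h import *
f=dict(np.load("pics/top0.npz")); g=dict(np.load("pics/scene0.npz"))
for nm,F in(("top",f),("scene",g)):
    w=cloud(F); hsv=cv2.cvtColor(F["color"],cv2.COLOR_RGB2HSV)
    b=w[(w[...,2]<5)&(w[...,2]>-15)&(w[...,0]>300)&(w[...,0]<800)&(abs(w[...,1])<350)]
    print(nm,"bench z",np.median(b[:,2]))
    m=((w[...,2]>22)&(w[...,0]>300)&(w[...,0]<900)&(abs(w[...,1])<500)).astype(np.uint8)
    n,l,s,c=cv2.connectedComponentsWithStats(m)
    for i in range(1,n):
        if s[i,4]<40: continue
        p=w[l==i]; zt=np.percentile(p[:,2],97); t=p[p[:,2]>zt-8]
        r=cv2.minAreaRect(t[:,:2].astype(np.float32)); ra=cv2.minAreaRect(p[:,:2].astype(np.float32))
        print(np.round(c[i]),s[i,4],"ztop %.0f"%zt,"top",np.round(t[:,:2].mean(0)),"rect",np.round(r[0]),np.round(r[1]),round(r[2]),"all",np.round(ra[0]),np.round(ra[1]),round(ra[2],1))
c=f["color"][150:290,200:370]; cv2.imwrite("pics/c1.png",cv2.cvtColor(cv2.resize(c,None,fx=4,fy=4,interpolation=cv2.INTER_CUBIC),cv2.COLOR_RGB2BGR))
E
```

```text
top bench z 0.521949464458761
[458. 105.] 804 ztop 183 top [ 875. -486.] rect [ 874. -484.] [33. 51.] 88 all [ 873. -483.] [34. 55.] 90.0
[319. 116.] 693 ztop 149 top [ 853. -108.] rect [ 845. -104.] [69. 53.] 45 all [ 852. -110.] [79. 78.] 3.1
[136. 128.] 1043 ztop 28 top [835. 425.] rect [845. 425.] [139. 150.] 23 all [845. 425.] [139. 150.] 23.1
[227. 130.] 492 ztop 152 top [814. 150.] rect [815. 150.] [25. 25.] 90 all [811. 149.] [50. 55.] 19.6
[273. 137.] 731 ztop 118 top [796.  21.] rect [796.  21.] [19. 61.] 50 all [795.  21.] [75. 74.] 31.6
[365. 137.] 479 ztop 80 top [ 805. -240.] rect [ 805. -241.] [55. 54.] 1 all [ 803. -239.] [59. 60.] 10.6
[414. 149.] 805 ztop 119 top [ 762. -374.] rect [ 763. -374.] [59. 20.] 65 all [ 763. -373.] [74. 75.] 73.5
[102. 172.] 151 ztop 112 top [686. 497.] rect [688. 496.] [ 5. 24.] 89 all [695. 499.] [39.  7.] 10.0
[232. 179.] 288 ztop 91 top [675. 135.] rect [676. 135.] [45. 44.] 27 all [676. 134.] [45. 45.] 43.6
[340. 182.] 305 ztop 106 top [ 667. -166.] rect [ 668. -166.] [43. 44.] 49 all [ 666. -165.] [44. 44.] 0.9
[275. 187.] 246 ztop 
[... 895 characters left out ...]
59. -107.] rect [ 851. -102.] [71. 52.] 44 all [ 813. -239.] [354.  79.] 70.7
[342. 171.] 888 ztop 115 top [ 331. -128.] rect [ 330. -131.] [61. 20.] 84 all [ 336. -126.] [65. 76.] 30.2
[293. 211.] 1833 ztop 157 top [563.   0.] rect [561.  -2.] [60. 19.] 26 all [519. -69.] [242.  82.] 58.1
[257. 243.] 513 ztop 74 top [662.  16.] rect [661.  14.] [46. 43.] 64 all [661.  16.] [46. 45.] 3.5
[205. 282.] 2664 ztop 149 top [821. 153.] rect [820. 151.] [26. 25.] 44 all [806.  86.] [190.  75.] 86.1
[414. 311.] 4904 ztop 65 top [465. 331.] rect [458. 323.] [162. 273.] 84 all [458. 323.] [162. 273.] 84.0
[272. 279.] 709 ztop 88 top [683. 137.] rect [682. 136.] [45. 45.] 6 all [682. 136.] [45. 47.] 2.9
```

View pics/c1.png

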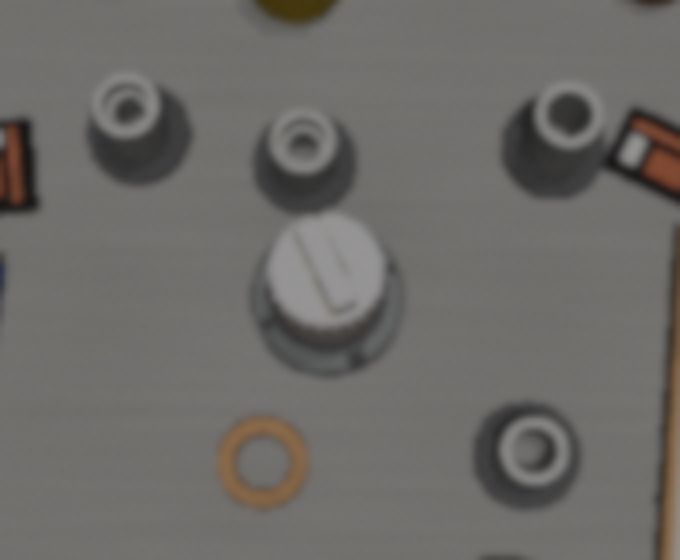

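Bar at yaw of about 25° at (558,-2). The cameras disagree by about 6 mm in x, so I'll refine with the wrist camera from above.

```bash
cat >> h.py <<'E'
def rot(yaw):
    c,s=np.cos(np.radians(yaw)),np.sin(np.radians(yaw))
    return np.array([[c,s,0],[s,-c,0],[0,0,-1.]])
E
python3 - <<'E'
from h import *
for y in (25,90,-155,-90): print(y,np.round(planner.solve_ik([558,-2,200],rot(y)),0))
arm.move_pose([520,-2,330],rot(25))
f=grab("wrist","w1"); np.savez("pics/w1.npz",**f)
s=arm.sense(); print(s["time_s"],s["ee_pos"],s["contact_force"],s["joint_pos"])
print("cam pos",-f["R"].T@f["t"])
w=cloud(f)
print("zmax",np.nanpercentile(w[...,2],[1,50,99]))
m=(w[...,2]>148)&(w[...,2]<175)
p=w[m]; r=cv2.minAreaRect(p[:,:2].astype(np.float32)); print("bar",r,p.mean(0),len(p))
E
```

```text
25 [ 20.  11. -17.   0. -63.  95.]
90 [ 20.  11. -17.   0. -63. 160.]
-155 [ 20.  11. -17.   0. -63. -85.]
-90 [ 20.  11. -17.   0. -63. -20.]
2.725 [520.0913386   -1.46166403 329.8132065 ] [-0.79310521 -0.29178774  0.21246182] [ 2.14770297e+01  2.77627478e+00 -8.64840539e+00 -3.05033212e-03
 -7.85916948e+01  9.35617218e+01]
cam pos [593.24789972  32.21976325 487.17155016]
zmax [ -2.66092959   5.8861017  438.26088277]
bar ((555.34130859375, -5.1456146240234375), (60.06596374511719, 17.912967681884766), 25.36736297607422) [556.42550213  -4.29906019 157.89866637] 1100
```

View pics/w1.png

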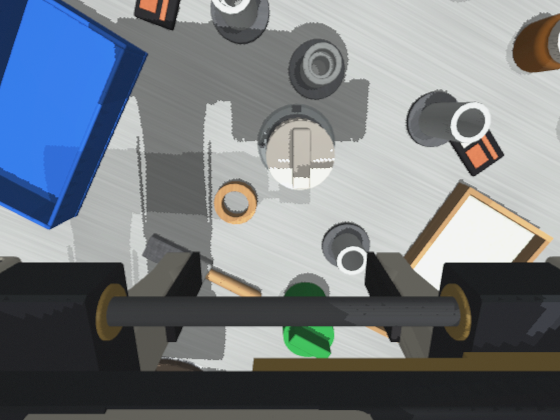

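Wrist view: the cap's bar is at (300,150), and a dark block marking gauge x sits at (296,108), in line with the bar. I'll look again with the wrist turned 180° so the mount error cancels.

```bash
cat >> h.py <<'E'
def bar_from_wrist(zlo,zhi,near=None):
    f=grab("wrist"); w=cloud(f); m=(w[...,2]>zlo)&(w[...,2]<zhi)
    if near is not None: m&=np.hypot(w[...,0]-near[0],w[...,1]-near[1])<45
    p=w[m]; r=cv2.minAreaRect(p[:,:2].astype(np.float32)); return r,p.mean(0)
E
python3 - <<'E'
from h import *
for yaw,dx in((-155,35),):
    arm.move_pose(np.array([556+dx,-4,330]),rot(yaw))
    print(bar_from_wrist(148,175,(556,-4)), arm.sense()["ee_pos"],arm.sense()["joint_pos"])
f=grab("wrist"); w=cloud(f)
# flange block check and sleeve tops
m=((w[...,2]>45)&(w[...,2]<130)&(w[...,0]>380)&(w[...,0]<720)&(w[...,1]>-220)&(w[...,1]<200)).astype(np.uint8)
n,l,s,c=cv2.connectedComponentsWithStats(m)
for i in range(1,n):
    if s[i,4]>150:
        p=w[l==i]; zt=np.percentile(p[:,2],90); t=p[p[:,2]>zt-6]; print(np.round(c[i]),round(zt),np.round(cv2.minEnclosingCircle(t[:,:2].astype(np.float32))[0],1))
E
```

```text
(((555.0733032226562, -5.843648910522461), (60.12141799926758, 17.40308380126953), 25.246082305908203), array([554.18444663,  -6.61381302, 157.95604041])) [590.96513513  -3.98452456 330.02904382] [ 1.85516767e+01  9.85271711e+00 -5.18085680e-01 -1.76457074e-04
 -7.96262428e+01 -8.35270399e+01]
[225.  16.] 60 [ 444.8 -146.7]
[139. 176.] 101 [ 667.3 -168.3]
[273. 220.] 73 [655.3  10.8]
[345. 269.] 87 [676.6 131.5]
```

```bash
cat >> h.py <<'E'
def st(tag=""):
    s=arm.sense(); print(tag,"t%.1f"%s["time_s"],np.round(s["ee_pos"],1),"F",np.round(s["contact_force"],1),"Mz %.2f"%s["ft_torque"][2],"w %.1f g %.1f"%(s["grip_width"],s["grasp_force"]),flush=True)
    return s
E
python3 - <<'E'
from h import *
C=np.array([555.2,-5.5]); R=rot(-154.7)
arm.move_gripper(50)
arm.move_pose([*C,190],R); st("above")
arm.movel([*C,136.5],R,feed=80); st("down")
arm.move_gripper(10,40); st("grip")
z=136.5
for d in (2,4,6,7,8): arm.movel([*C,z-d],R,feed=20); st(d)
E
```

```text
above t6.9 [556.5  -5.4 191.4] F [ 0.9 -0.6  2.1] Mz 0.05 w 50.2 g 0.0
down t7.7 [555.6  -5.4 137. ] F [ 0.6  0.2 -0.6] Mz -0.01 w 50.5 g 0.0
grip t8.3 [555.2  -5.5 136.6] F [-0.4  0.2  1.1] Mz 0.06 w 17.6 g 40.0
2 t8.6 [555.3  -5.4 134.7] F [-1.9  1.6  5. ] Mz -0.02 w 17.7 g 40.0
4 t8.8 [555.4  -5.5 132.8] F [-1.9  0.1  5.5] Mz -0.06 w 17.6 g 40.0
6 t9.1 [555.4  -5.5 131. ] F [-2.1  0.8  6.4] Mz -0.01 w 17.5 g 40.0
7 t9.3 [555.4  -5.5 130.1] F [-2.2  0.1  8. ] Mz -0.04 w 17.5 g 40.0
8 t9.6 [555.4  -5.5 129.1] F [-2.9  1.2  8. ] Mz -0.05 w 17.7 g 40.0
```

```bash
python3 - <<'E'
from h import *
C=np.array([555.2,-5.5]); z=136.5-8.2
for a in (5,10,20,30,40,50,57,62,66):
    arm.movel([*C,z],rot(-154.7+a),feed=30); s=st(a)
    if abs(s["ft_torque"][2])>1.2 : print("STOP");break
E
```

```text
5 t9.8 [555.9  -5.5 129.2] F [-1.6  0.1  8.8] Mz 0.26 w 17.7 g 40.0
10 t10.1 [556.1  -5.5 129.3] F [-0.7  0.3  8. ] Mz 0.22 w 17.6 g 40.0
20 t10.4 [556.4  -5.5 129.4] F [-0.3 -0.4  7.9] Mz 0.21 w 17.6 g 40.0
30 t10.7 [556.4  -5.5 129.4] F [0.2 0.5 7.9] Mz 0.20 w 18.0 g 40.0
40 t11.1 [556.5  -5.4 129.4] F [0.5 0.  7.3] Mz 0.21 w 17.6 g 40.0
50 t11.4 [556.5  -5.4 129.4] F [-0.3 -0.2  8. ] Mz 0.22 w 17.4 g 40.0
57 t11.7 [556.5  -5.4 129.4] F [-0.1  0.5  7.8] Mz 0.23 w 18.0 g 40.0
62 t11.9 [556.4  -5.4 129.4] F [-0.1  0.5  7.7] Mz 0.22 w 18.1 g 40.0
66 t12.2 [556.5  -5.4 129.4] F [ 0.1 -0.5  7.3] Mz 0.19 w 17.5 g 40.0
```

```bash
python3 - <<'E'
from h import *
C=np.array([556,-5.5]); R=rot(-88.7)
arm.movel([*C,136],R,feed=30); st("136")
arm.movel([*C,145],R,feed=40); st("145")
arm.movel([*C,235],R,feed=120); st("up")
P=[530,135]
arm.movel([*P,235],R,feed=200); st()
arm.movel([*P,110],R,feed=120); arm.movel([*P,94.5],R,feed=30); st("low")
arm.movel([*P,93.5],R,feed=20); st("low")
E
```

```text
136 t12.6 [556.5  -5.4 136.3] F [0.3 0.7 3.7] Mz 0.04 w 17.8 g 40.0
145 t12.9 [555.3  -5.6 144.5] F [ 0.1  0.  -2.3] Mz 0.02 w 17.8 g 40.0
up t13.8 [555.4  -5.5 234. ] F [ 0.2 -0.5 -2.7] Mz -0.04 w 18.2 g 40.0
 t14.7 [529.9 134.5 234.7] F [ 0.2  0.4 -1.2] Mz 0.04 w 17.8 g 40.0
low t16.6 [530.  135.   94.4] F [-0.5 -0.4 -2.1] Mz 0.00 w 17.9 g 40.0
low t16.8 [530.2 135.1  93.6] F [ 0.3  0.2 -0.3] Mz 0.01 w 17.6 g 40.0
```

```bash
cat >> h.py <<'E'
H=dict(a=60,b=74,c=88,d=102)
def ring(w,near,h,rad=60):
    """centre of the round top at height h near a point"""
    m=(abs(w[...,2]-h)<5)&(np.hypot(w[...,0]-near[0],w[...,1]-near[1])<rad)
    m=m.astype(np.uint8); n,l,s,c=cv2.connectedComponentsWithStats(m)
    if n<2: return None
    i=1+np.argmax(s[1:,4])
    if s[i,4]<60: return None
    p=w[l==i]; (cx,cy),r=cv2.minEnclosingCircle(p[:,:2].astype(np.float32))
    return np.array([cx,cy]),r,p[:,2].mean(),s[i,4]
def see(near,h,yaw=0,z=300,rad=60):
    off=rot(yaw)[:2,0]*73
    arm.move_pose([*(np.array(near)-off),z],rot(yaw))
    return ring(cloud(grab("wrist")),near,h,rad)
E
python3 - <<'E'
from h import *
arm.move_gripper(45); st("open")
arm.movel([530,135,150],feed=150)
r=see((556,-6),112,0,280,25); print("pin",r)
print("a",see((445,-146),60,-60,260)); 
f=grab("wrist","w2"); st()
E
```

```text
open t17.5 [530.  135.   93.5] F [ 0.1 -0.   0.8] Mz -0.02 w 45.0 g 0.0
pin (array([556.00244141,  -5.47487307]), 11.80345630645752, np.float64(110.42227510156552), np.int32(452))
a (array([ 445.15969849, -146.59980774]), 22.850772857666016, np.float64(58.86582695756222), np.int32(792))
 t20.6 [409.  -82.4 260. ] F [ 0.   0.4 -1. ] Mz -0.04 w 44.5 g 0.0
```

View pics/w2.png

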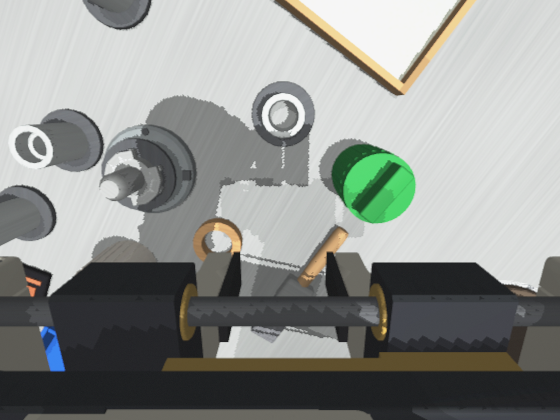

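```bash
cat >> h.py <<'E'
PIN=np.array([556,-5.5]); R0=rot(0)
TRAY=np.array([467,-323.]); BIN=np.array([455,322.])
def slot(which,k):
    c,a=(TRAY,-4.8) if which=="tray" else (BIN,-6.2)
    return c+k*80*np.array([np.cos(np.radians(a)),np.sin(np.radians(a))])
def off(h): return h-30        # TCP height above sleeve origin
def pick(xy,h):
    arm.move_gripper(86); arm.move_pose([*xy,h+45],R0)
    arm.movel([*xy,off(h)],feed=120); arm.move_gripper(36,45); st("grip")
    arm.movel([*xy,off(h)+135],feed=150); st("lift")
def fit(h):
    o=off(h); arm.movel([*PIN,o+135],feed=200)
    arm.movel([*PIN,o+118],feed=100); arm.wait(.2); f0=st("over pin")["contact_force"][2]
    for z in [112,108,104,100,97,94,91,88,84,78,72,67,64,63,62,61]:
        arm.movel([*PIN,o+z],feed=40); s=arm.sense(); df=s["contact_force"][2]-f0
        if df>4: arm.wait(.1); s=arm.sense(); df=s["contact_force"][2]-f0
        if df>8: break
    org=s["ee_pos"][2]-o; st("stop org %.1f df %.1f"%(org,df)); return org
def place(which,k,h):
    o=off(h); p=slot(which,k); fl=8 if which=="tray" else 6
    arm.movel([*PIN,o+128],feed=120); arm.movel([*p,o+128],feed=230)
    arm.movel([*p,o+fl+8],feed=150); f0=arm.sense()["contact_force"][2]
    for z in (4,2,1,0,-1,-2):
        arm.movel([*p,o+fl+z],feed=30)
        if arm.sense()["contact_force"][2]-f0>3: break
    st("placed"); arm.move_gripper(58); arm.movel([*p,h+80],feed=150)
E
python3 - <<'E'
from h import *
pick((445.2,-146.6),60); org=fit(60)
E
```

```text
grip t24.1 [ 445.2 -146.6   30.1] F [-0.4  0.   2.1] Mz -0.06 w 45.4 g 45.0
lift t25.2 [ 444.4 -146.5  164. ] F [-0.   0.6 -2.9] Mz -0.00 w 45.6 g 45.0
over pin t26.7 [556.3  -5.6 148.6] F [-0.5  0.  -3. ] Mz -0.00 w 46.0 g 45.0
stop org 62.1 df 11.0 t31.0 [556.3  -5.5  92.1] F [-2.6  0.8  8. ] Mz 0.01 w 45.4 g 45.0
```

Sleeve a went down to the flange, so it goes in the tray.

```bash
python3 - <<'E'
from h import *
place("tray",1,60)
f=grab("wrist"); print("a placed",ring(cloud(f),slot("tray",1),68,40))
r=see((655,12),74,0,280,75); print("b",r); 
print("c,d top check:")
w=cloud(grab("top"))
for k,n in(("c",(672,135)),("d",(664,-166)),("b",(655,12))): print(k,ring(w,n,H[k]+3,80))
if r and abs(r[1]-23)<2:
    pick(r[0],74); fit(74)
E
```

```text
placed t35.5 [ 546.9 -329.8   38.1] F [-3.5  1.7  5.5] Mz -0.05 w 45.6 g 45.0
a placed (array([ 546.81842041, -330.21109009]), 22.998428344726562, np.float64(66.78532546395691), np.int32(1536))
b (array([655.85784912,  12.25372219]), 22.81597328186035, np.float64(72.84314851231093), np.int32(781))
c,d top check:
c None
d None
b None
grip t41.3 [655.9  12.3  44. ] F [-0.3  0.1  1.2] Mz -0.03 w 45.4 g 45.0
lift t42.3 [655.1  12.2 177.7] F [-0.2  0.2 -4. ] Mz -0.03 w 45.1 g 45.0
over pin t43.5 [556.5  -5.4 162.3] F [ 0.2  0.9 -3.2] Mz 0.03 w 45.6 g 45.0
stop org 89.6 df 13.7 t45.7 [556.5  -5.2 133.6] F [-4.3  2.8 10.5] Mz 0.02 w 44.7 g 45.0
```

```bash
sed -i 's/o+128/o+150/g' h.py; python3 - <<'E'
from h import *
place("bin",1,74)
print("b placed",ring(cloud(grab("wrist")),slot("bin",1),80,40))
r=see((677,132),88,0,280,75); print("c",r)
if r and abs(r[1]-23)<2:
    pick(r[0],88); fit(88)
E
```

```text
placed t50.2 [534.6 313.6  50. ] F [-3.8  0.2  6. ] Mz -0.08 w 44.8 g 45.0
b placed (array([534.71484375, 313.05715942]), 23.023696899414062, np.float64(78.74087909122163), np.int32(1503))
c (array([677.12286377, 133.38092041]), 22.905502319335938, np.float64(86.85850167833686), np.int32(844))
grip t55.5 [677.2 133.5  58. ] F [ 0.4  1.2 -0.6] Mz 0.05 w 44.3 g 45.0
lift t56.6 [676.3 133.2 191.5] F [-1.4  0.4 -4.6] Mz -0.00 w 44.7 g 45.0
over pin t58.2 [556.5  -5.3 176.5] F [ 0.6 -0.3 -3.8] Mz -0.01 w 44.6 g 45.0
stop org 89.5 df 10.2 t60.3 [556.6  -5.2 147.5] F [-3.8  1.6  6.4] Mz 0.06 w 44.4 g 45.0
```

```bash
python3 - <<'E'
from h import *
place("bin",-.1,88)
w=cloud(grab("wrist")); print("c placed",ring(w,slot("bin",-.1),94,40))
r=see((667,-168),102,0,290,75); print("d",r)
if r and abs(r[1]-23)<2:
    pick(r[0],102); fit(102)
E
```

```text
placed t65.0 [447.1 323.   64. ] F [-3.3 -0.4  6.4] Mz -0.03 w 44.9 g 45.0
c placed (array([446.61795044, 322.75271606]), 22.97514533996582, np.float64(92.77162569252815), np.int32(1504))
d (array([ 668.11694336, -167.67175293]), 22.847537994384766, np.float64(100.88083363358106), np.int32(850))
grip t71.2 [ 668.2 -167.5   72. ] F [-0.8  0.9  1.3] Mz 0.01 w 46.0 g 45.0
lift t72.3 [ 667.4 -167.5  205.6] F [-0.8  0.4 -3.8] Mz 0.05 w 46.0 g 45.0
over pin t73.9 [556.4  -5.7 190.4] F [-0.3  0.4 -3. ] Mz 0.02 w 45.5 g 45.0
stop org 62.0 df 8.3 t78.2 [556.3  -5.5 134. ] F [-3.4  0.2  5.3] Mz 0.02 w 45.6 g 45.0
```

```bash
python3 - <<'E'
from h import *
place("tray",-.1,102)
w=cloud(grab("wrist")); print("d placed",ring(w,slot("tray",-.1),110,40),"a",ring(w,slot("tray",1),68,40))
o=rot(-90)[:2,0]*73
arm.move_pose([*(np.array([530,135])-o),280],rot(-90)); r=bar_from_wrist(105,130,(530,135)); print(r)
o=rot(90)[:2,0]*35
f=grab("top","t2"); st()
E
```

```text
placed t83.0 [ 459.3 -322.3   79.9] F [-2.5  2.   6.1] Mz -0.01 w 45.7 g 45.0
d placed (array([ 459.43386841, -322.44403076]), 22.99077606201172, np.float64(108.75036742431874), np.int32(1524)) a (array([ 546.45166016, -330.24795532]), 22.823680877685547, np.float64(66.87249280570119), np.int32(1454))
(((529.2489013671875, 135.4586639404297), (17.903640747070312, 58.93177032470703), 1.5017507076263428), array([529.23596893, 134.85667564, 115.03161555]))
 t86.7 [530.1 207.5 279.8] F [-0.7 -0.5  0.2] Mz -0.02 w 58.0 g 0.0
```

View pics/t2.png

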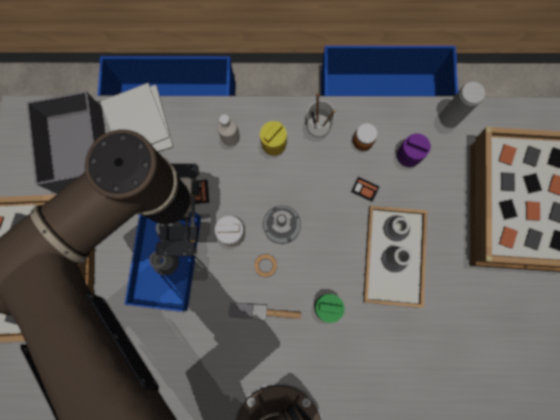

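All four are sorted: a and d in the tray at (399,228) and (400,258), b and c in the bin. The cap is standing at (229,230) and the pin is bare at (282,220). Refitting the cap.

```bash
python3 - <<'E'
from h import *
R=rot(-88.7); arm.move_gripper(50)
arm.move_pose([530,135,150],R); arm.movel([530,135,94],feed=100); arm.move_gripper(10,40); st("grip")
arm.movel([530,135,235],feed=150); R=rot(-94.7)
arm.movel([*PIN,235],R,feed=200); arm.wait(.2); f0=st("over")["contact_force"][2]
arm.movel([*PIN,160],feed=100)
for z in (150,145,142,139,136,134,132,130,129,128):
    arm.movel([*PIN,z],feed=30); s=st(z)
    if s["contact_force"][2]-f0>18: print("STOP"); break
E
```

```text
grip t89.1 [530.1 135.   94.1] F [0.8 0.3 2.2] Mz -0.00 w 17.6 g 40.0
over t91.3 [555.9  -4.5 235. ] F [ 0.7  0.8 -2.7] Mz 0.03 w 17.5 g 40.0
150 t92.7 [555.9  -5.6 149.9] F [ 0.2 -0.3 -1.5] Mz -0.01 w 17.5 g 40.0
145 t93.0 [555.8  -5.6 144.7] F [ 0.2  0.1 -1. ] Mz -0.02 w 17.5 g 40.0
142 t93.2 [555.9  -5.5 141.8] F [ 0.7  0.3 -2.2] Mz -0.07 w 18.0 g 40.0
139 t93.5 [556.4  -5.5 139.4] F [-0.7  0.2  3.1] Mz 0.02 w 17.6 g 40.0
136 t93.7 [556.4  -5.5 136.3] F [ 0.  -0.1  4.3] Mz 0.03 w 17.9 g 40.0
134 t94.0 [556.4  -5.5 134.4] F [-0.3 -0.1  5. ] Mz 0.03 w 17.7 g 40.0
132 t94.2 [556.4  -5.5 132.5] F [-1.  -0.4  6.4] Mz -0.01 w 17.8 g 40.0
130 t94.5 [556.4  -5.5 130.6] F [-0.7  0.5  7.7] Mz 0.03 w 17.7 g 40.0
129 t94.7 [556.5  -5.5 129.8] F [-0.8  0.1  7.9] Mz -0.05 w 17.3 g 40.0
128 t95.0 [556.4  -5.5 128.8] F [-0.9 -0.   8. ] Mz -0.07 w 17.4 g 40.0
```

```bash
python3 - <<'E'
from h import *
for a in (5,10,20,30,40,50,55,58,60):
    arm.movel([*PIN,128],rot(-94.7-a),feed=30); s=st(a)
    if abs(s["ft_torque"][2])>1.0: print("STOP"); break
else:
    for z in (130,132,134,136,137): arm.movel([*PIN,z],feed=20); st(z)
E
```

```text
5 t95.2 [556.7  -5.4 129. ] F [-1.4 -0.8  8.7] Mz -0.17 w 17.7 g 40.0
10 t95.5 [556.8  -5.4 129. ] F [-0.5 -1.2  7.9] Mz -0.20 w 17.4 g 40.0
20 t95.8 [557.   -5.4 129.1] F [-0.1 -0.1  7.6] Mz -0.21 w 17.6 g 40.0
30 t96.1 [557.   -5.3 129.1] F [ 0.8 -0.4  7.7] Mz -0.18 w 17.7 g 40.0
40 t96.4 [557.   -5.4 129.1] F [-0.   0.4  8.6] Mz -0.16 w 17.6 g 40.0
50 t96.8 [557.1  -5.4 129.1] F [ 1.  -0.3  8.7] Mz -0.23 w 18.1 g 40.0
55 t97.0 [557.1  -5.3 129.1] F [-0.7 -0.4  9.2] Mz -0.29 w 17.7 g 40.0
58 t97.3 [557.1  -5.4 129.1] F [0.9 0.4 8.5] Mz -0.09 w 17.8 g 40.0
60 t97.5 [557.1  -5.4 129.1] F [-0.5 -0.2  8.9] Mz 0.02 w 17.8 g 40.0
130 t97.8 [557.   -5.3 131.1] F [-0.2 -1.2  6.7] Mz 0.01 w 17.9 g 40.0
132 t98.0 [557.   -5.3 132.9] F [ 0.6 -0.2  6.8] Mz 0.05 w 17.7 g 40.0
134 t98.3 [556.9  -5.3 134.8] F [ 1.4 -0.4  4.3] Mz 0.10 w 17.9 g 40.0
136 t98.5 [556.7  -5.4 136.5] F [ 2.8 -1.   3.6] Mz 0.02 w 17.7 g 40.0
137 t98.8 [556.4  -5.4 137. ] F [3.7 0.2 2.9] Mz 0.01 w 17.6 g 40.0
```

```bash
python3 - <<'E'
from h import *
arm.movel([*PIN,137.8],feed=20); st("137.8"); arm.move_gripper(50); st("rel")
arm.movel([*PIN,230],feed=150)
for yaw,k in((-155,35),):
    o=rot(yaw)[:2,0]*k; arm.move_pose([*(PIN-o),330],rot(yaw)); print(bar_from_wrist(140,180,PIN))
grab("wrist","w3")
# re-check bin and tray
for c,hs in((BIN,((slot("bin",1),80),(slot("bin",-.1),94))),(TRAY,((slot("tray",1),68),(slot("tray",-.1),110)))):
    arm.move_pose([c[0]-40,c[1],330],R0); w=cloud(grab("wrist","w4_%d"%c[1]))
    for p,h in hs: print(p,ring(w,p,h,60))
arm.move_pose([450,200,330],R0); st()
E
python3 -c "
import cv2,numpy as np
a=[cv2.resize(cv2.imread('pics/'+n),(400,300)) for n in('w3.png','w4_322.png','w4_-323.png')]
cv2.imwrite('pics/all.png',np.vstack([np.hstack(a[:2]),np.hstack([a[2],a[2]*0])]))"
```

```text
137.8 t99.0 [556.3  -5.3 137.1] F [ 5.5 -0.1 -3.8] Mz -0.07 w 17.9 g 40.0
rel t99.8 [556.   -5.5 137.8] F [ 0.2  0.1 -1.2] Mz 0.04 w 50.0 g 0.0
(((556.8370361328125, -6.218883514404297), (59.731266021728516, 17.864871978759766), 24.403905868530273), array([555.30807272,  -6.8743473 , 157.8464774 ]))
[534.53207712 313.36005154] (array([534.54840088, 313.17034912]), 22.8813533782959, np.float64(78.7607813691809), np.int32(691))
[447.04679229 322.86399485] (array([446.49530029, 322.93313599]), 22.868539810180664, np.float64(92.86107406984142), np.int32(608))
[ 546.71942874 -329.69422747] (array([ 546.32458496, -330.12442017]), 22.84845542907715, np.float64(66.83627057897218), np.int32(652))
[ 459.02805713 -322.33057725] (array([ 459.08074951, -322.41873169]), 22.846372604370117, np.float64(108.79379684635857), np.int32(658))
 t107.2 [450.2 199.4 330. ] F [-0.4  0.2 -0.1] Mz -0.03 w 49.7 g 0.0
```

View pics/all.png

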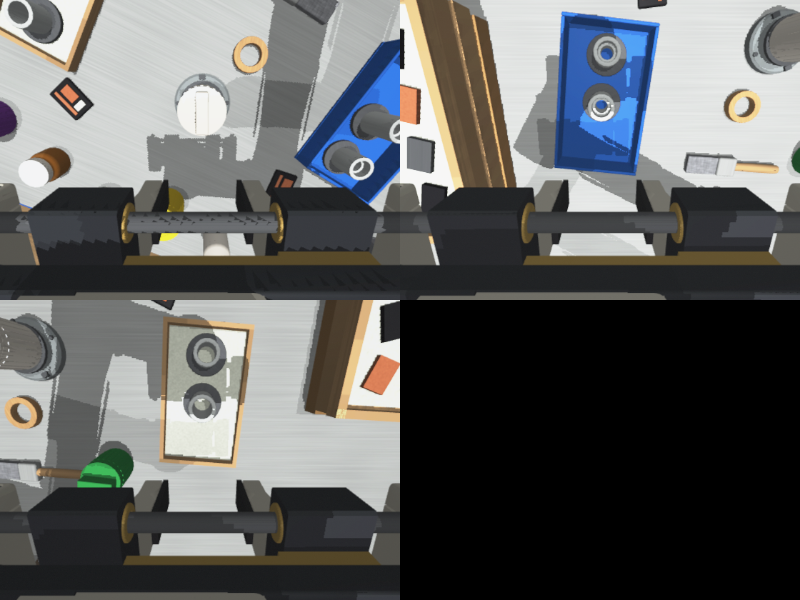

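The pictures show the cap locked at its original height, at (200,105). Two sleeves stand in the bin at (605,50) and (600,103), and two in the tray at (205,353) and (202,403). Handing in.

```bash
python3 -c "
from plant import job; print(job.job_done())"
```

```text
the job is handed in; nothing more can be done
None
```

I handed the job in at about 107 s: the cap is back on and locked, sleeves a and d went down to the flange and stand in the tray, and b and c stopped part way and stand in the bin.

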